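# Put the red gouge under the edge viewer

### The job

The red-handled gouge is due for an edge check. First raise the viewer's stiff screen until it leans back a little past upright, about 105 degrees from shut, and let go of it; then take the red-handled gouge out of the crate and lay it gently in the viewer's tray, flat and wholly inside the black lip, with its blade pointing at the lens. Leave the screen at that angle, the other three gouges in the crate, and the mallet, glue bottle and mug where they stand.

Things in the scene. Friction and masses are not known exactly. Their poses are not given: they have to be found in the camera images.
- viewer: Grey edge viewer, fixed to the bench, 275 x 270 mm. Origin at bench level; its x axis runs from the tray at its front to the screen hinge at its rear, y along the tray towards the lens, z up. The tray is at x -140 to -44 mm; the rear body under the screen (x 3 to 125 mm) is 50 mm high. It can stand on either side of the bench and be turned by up to 0.2 rad.
- tray (a point): Centre of the white tray floor, 25 mm above the bench, axes as the viewer's. The floor is 96 mm (x) by 210 mm (y), inside a black lip 4 mm thick and 5 mm high. The lens (green glass in a black block 30 mm wide in y, 50 mm in x, its top 32 mm above the tray floor) stands just beyond the tray's +y end and looks along -y.
- screen (a joint): Angle of the flip-up screen in rad: 0 shut (lying flat on the viewer's rear body), 1.83 is 105 degrees, stop at 2.6. Its hinge is along the viewer's y axis. Stiff: it stays where it is left and takes about 3 N at the tab to move. The start is a little ajar.
- screen_hinge (a point): Middle of the screen's hinge line, 100 mm behind the viewer's origin (its +x) and 58 mm above the bench; axes as the viewer's. The black screen panel is 105 mm long from here, 220 mm wide, 11 mm thick.
- screen_tab (a point): Point to hold on the yellow pull tab at the middle of the screen's free edge, 132 mm from the hinge line and 27 mm out from the panel; the tab (16 mm wide in y, 10 thick) stands out 38 mm. At angle a it lies at x = -132 cos(a), z = 132 sin(a) mm from the hinge. Pinched along the viewer's y, it pivots between the fingers, so the tool can stay pointing down.
- crate: Open pale-wood crate, fixed to the bench, 282 (x) x 296 (y) x 55 mm, walls and floor 7 mm; origin under its centre at bench level. Holds four gouges lying roughly along its x axis, about 62 mm apart, in any order, within 0.2 rad of it (the red one's blade to the crate's +x), and at the +x end a wooden offcut and a grey slip stone, up to 22 mm high. Turned by up to 0.2 rad.
- gouge_red: The gouge to check: bright red handle 110 x 24 x 26 (high) mm with flat sides, brass ferrule, steel blade; 170 mm overall, about 70 g. Origin on the underside at the balance region: the handle runs from x -80 to +30 mm, the ferrule to +40, the blade ends at +90 mm. x points to the blade, z up. Hold it at the origin by the handle's sides.
- gouge_tip (a point): The blade's end on the red gouge, 90 mm from its origin along x and 13 mm above its underside.
- gouge_black: Gouge of the same shape with a black handle; origin as on the red one. Stays in the crate.
- gouge_pale: Gouge of the same shape with a natural mid-brown wooden handle. Stays in the crate.
- gouge_dark: Gouge of the same shape with a dark brown wooden handle. Stays in the crate.
- mallet: Wooden mallet lying on the bench at the robot's right, head 75 x 110 x 64 mm, handle 140 mm long. Origin where the handle meets the head, at bench level. Not to be moved.
- glue: White glue bottle, 60 mm across, 160 mm tall, with an orange cap, at the back of the bench. Origin under its centre. Not to be moved.
- mug: Blue mug, 80 mm across, 90 mm tall, at the back of the bench. Origin under its centre. Not to be moved.

How it is judged (in metres and radians):
On the way, in this order (a step that is already met when the one before it is completed fails the run):
1. the screen stands at about 105 degrees (95 to 116) and has been let go (value of joint screen between 1.65 and 2.02 rad and contact force between the fingers and screen below 0.1 N), for 0.2 s.
2. the red-handled gouge is lifted clear of the crate, held by the fingers (height (world z) of gouge_red above 0.07 m and contact force between the fingers and gouge_red above 0.5 N), for 0.1 s.
At the end, for the whole second after the job is handed in: The red gouge lies at rest flat (within 3 mm and 0.06 rad) on the tray floor, wholly inside the lip, its blade end towards the lens (tip at least 50 mm from the tray centre on the lens side); the screen still stands at 95 to 116 degrees from shut; the three other gouges lie in the crate (value of joint screen between 1.65 and 2.02 rad and x of gouge_red in the frame of tray between -0.037 and 0.037 m and x of gouge_tip in the frame of tray between -0.048 and 0.048 m and y of gouge_tip in the frame of tray between 0.05 and 0.107 m and y of gouge_red in the frame of tray above -0.027 m and z of gouge_red in the frame of tray between -0.003 and 0.003 m and angle between gouge_red's own z axis and vertical below 0.06 rad and linear speed of gouge_red below 0.02 m/s and horizontal distance between each of gouge_black, gouge_pale, gouge_dark and crate below 0.15 m and height (world z) of each of gouge_black, gouge_pale, gouge_dark below 0.05 m); the robot touches nothing.
It fails at once if one of the other gouges is lifted out of the crate (height (world z) of any of gouge_black, gouge_pale, gouge_dark above 0.07 m).
It fails at once if the red gouge is dropped or thrown (moving faster than 0.6 m/s with no finger on it) (contact force between the fingers and gouge_red below 0.05 N and linear speed of gouge_red above 0.6 m/s).
It fails at once if the mallet, glue bottle or mug is shifted by more than 40 mm (distance of any of mallet, glue, mug from where it was at the start of the episode above 0.04 m).
It also fails if it takes over 69 s, if anything falls off the work surface, if the arm or the gripper's body presses on something with over 40 N, if the wrist force passes 120 N, or if a joint passes its speed limit or range.

### The arm

A 6-joint arm with a two-finger parallel gripper is mounted at the origin on the work surface. World frame = base frame: x ahead of the robot, y to its left, z up, the work surface at z = 0. Lengths are in mm, angles in rad, forces in N, time in s.
With the tool pointing down it reaches from about 350 to 975 mm from the base axis. Payload 7.1 kg.
Tool frame: the origin (TCP) lies on the front face of the gripper's body, between the roots of the fingers; the fingertips stand 80 mm ahead of it and the grasp point (between the pads) lies 61 mm ahead of it (env.tips_ahead is the distance from the TCP to the fingertips, in mm); z points along the fingers, y is the direction in which the jaws open and shut (so a half turn about z gives the same grasp; the last joint's range is limited). The gripper opens to 88 mm and grips with 3 to 60 N. Pads are 20 mm wide; open, the fingers measure 115 mm over their backs; the gripper's body (75 mm by 178 mm) begins 61 mm behind the grasp point.
Start: joints at [-1.184, 0.423, 1.63, -0, 1.089, -0.019], TCP at [246.737, -574.218, 302.675] pointing down, gripper open.
Joint ranges: [-3, 3], [-0.9, 2.11], [0.09, 2.58], [-1.31, 4.45], [0.11, 2.69], [-2.54, 2.54]. Speed limits (rad/s): [2.39, 2.39, 3.01, 3.14, 3.14, 3.14].

### API

Orientations are given as a unit quaternion [x, y, z, w].
In Python, from station import env, set_gripper, viewer, workorder gives the robot as it stands. Calls block until the motion is done:
- env.reach(position, orientation): joint-space move of the TCP to a pose.
- env.move_l(position, rot=None, rate=150, f_stop=None): straight line of the TCP; rot=None keeps the orientation; rate is the mean speed in mm/s. With f_stop (N) it stops when the force on the tool has changed by that much, and returns True; else False.
- env.move_joints(angles): joint-space move.
- set_gripper(opening): finger opening in mm; the grip force is fixed at half the most; returns when the fingers have stopped.
- env.hold(seconds).
- env.ik(position, orientation): joint angles nearest the present ones, or None.
- env.read_state(): the state.
- viewer.camera(name): name is "scene" or "top" or "wrist"; returns the picture (480x640x3 uint8, blue, green, red); there is no depth.
- viewer.camera_params(name): a dict with "fx", "fy", "cx", "cy" (pixels), "pose" (4x4, takes a point from camera to world coordinates); the wrist camera has in their place "tool_from_camera" (4x4, takes a point from camera to tool coordinates, whose origin is the TCP and whose axes are the flange's). Camera axes: x right, y up, looking along -z (the intrinsics and any distortion apply to the point x, -y, -z); pixel columns grow to the right and rows downward; lengths in mm; the calibration is good to about 2 mm. A picture is of the moment at which its call begins: read the wrist's pose just before it. camera_params takes no time and is no camera call.
A pose or a line that the arm cannot do raises env.IKError and nothing moves.
- workorder.sign_off(): hands the job in, once; it reports no verdict.
The state is a dict: "time_s": time; "qpos": joint angles; "dq": joint speeds; "tau": joint torques, N m; "tool_pos": TCP position; "orientation": TCP orientation; "force": force on the tool from outside, world axes, zero at the start; "wrist_torque": the same for the moment, N m; "width": finger opening in mm.
Only numpy, scipy, OpenCV 4.12 (cv2) and the standard library are available. Lean on these libraries where they do the work, as an engineer would, in place of code of your own. Each camera call takes 0.05 s, during which the arm holds its last target. There are 200 camera calls.

## Working session

There is one attempt and no reset: what is moved stays moved. The work goes in short steps, each a Python script; the robot and the scene stay as the last script left them, time stands still between calls to the robot, and variables do not carry over. Pictures are saved under pics/ and viewed, about 8 in all and at most 12, crops included, and the job is handed in when it is done.

```bash
ls; mkdir -p pics; python3 - <<'E'
from station import env, viewer
import cv2
for n in ("top","scene"):
    im=viewer.camera(n); cv2.imwrite(f"pics/{n}0.png",im)
    p=viewer.camera_params(n); print(n,{k:(v if k!='pose' else v) for k,v in p.items()})
print(viewer.camera_params("wrist"))
print(env.read_state())
E
```

```text
pics
top {'fx': 535.750729353391, 'fy': 535.750729353391, 'cx': 327.0181689736715, 'cy': 240.2175702166884, 'pose': array([[-2.04712469e-02,  9.85392786e-01, -1.69062077e-01,
         3.72361768e+02],
       [-9.99730102e-01, -1.83174570e-02,  1.42896137e-02,
        -1.37978272e+02],
       [ 1.09840950e-02,  1.69308974e-01,  9.85501812e-01,
         1.41785061e+03],
       [ 0.00000000e+00,  0.00000000e+00,  0.00000000e+00,
         1.00000000e+00]])}
scene {'fx': 475.39511338357886, 'fy': 475.39511338357886, 'cx': 321.6222493942556, 'cy': 242.06160695666426, 'pose': array([[-4.27105580e-01, -7.48007831e-01,  5.08001091e-01,
         1.28607661e+03],
       [ 9.04103569e-01, -3.45008439e-01,  2.52122814e-01,
         2.08496970e+02],
       [-1.33251761e-02,  5.66968660e-01,  8.23631579e-01,
         1.22325067e+03],
       [ 0.00000000e+00,  0.00000000e+00,  0.00000000e+00,
         1.00000000e+00]])}
{'fx': 354.1300211055862, 'fy': 354.1300211055862, 'cx': 316.8660268480778, 'cy': 242.17303605262597, 'tool_from_camera': array([[-7.92662834e-04,  9.52299280e-01,  3.05164633e-01,
 
[... 255 characters left out ...]
        1.00000000e+00]])}
{'time_s': 0.1, 'qpos': array([-1.18398326e+00,  4.23766436e-01,  1.63061968e+00,  1.44711941e-06,
        1.08858927e+00, -1.89687976e-02]), 'dq': array([ 0.00021458, -0.00225701, -0.00266595, -0.00067479,  0.00062172,
       -0.00046797]), 'tau': array([ 2.50357789e-04, -5.45615709e+01, -2.74324715e+01,  6.45416742e-02,
        1.87648670e-02, -4.25336157e-05]), 'tool_pos': array([ 246.60299849, -573.86104297,  301.97569628]), 'orientation': array([ 9.79487978e-01,  2.01501424e-01, -1.25811257e-04, -6.79819634e-04]), 'force': array([-0.47577676,  0.18931789,  0.56601171]), 'wrist_torque': array([ 0.02489691, -0.01737288,  0.01911302]), 'width': 87.90636357242506}
```

View pics/top0.png

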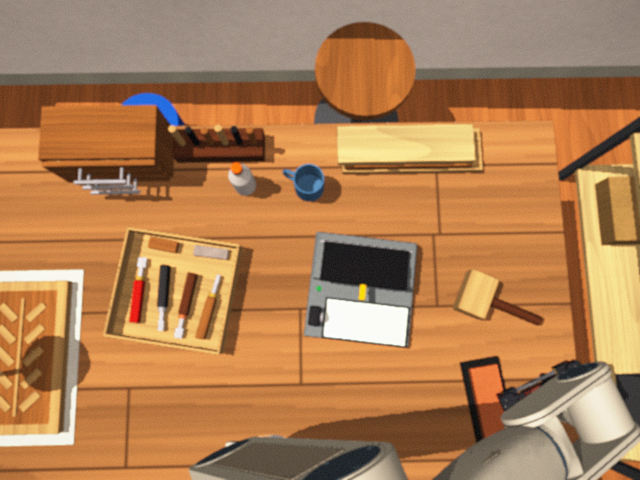

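View pics/scene0.png

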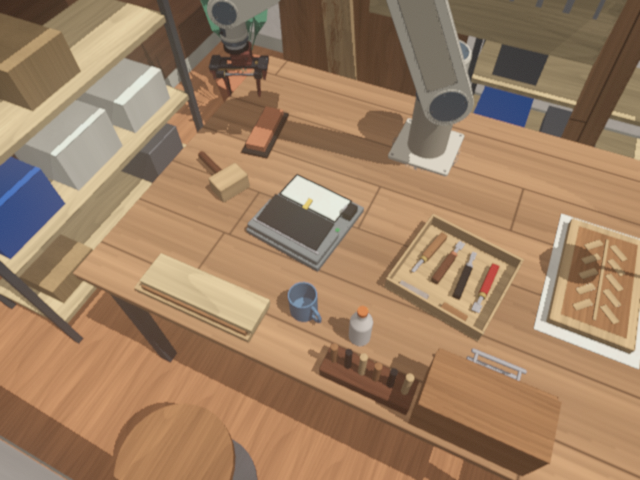

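The top picture shows the viewer near (360,290), with its tray in front, lens at the left end (315,315) and yellow tab at (363,291). The crate is near (175,290) and the red gouge is its leftmost, from (136,318) up to its blade at (143,260). The scene picture agrees. Next I'll enlarge both.

```bash
python3 - <<'E'
import cv2,numpy as np
im=cv2.imread("pics/top0.png")
def crop(x0,y0,w,h,s):
    c=cv2.resize(im[y0:y0+h,x0:x0+w],None,fx=s,fy=s,interpolation=cv2.INTER_CUBIC)
    for i in range(0,w,20): cv2.putText(c,str(x0+i),(int(i*s),10),0,.35,(0,0,255)); cv2.line(c,(int(i*s),12),(int(i*s),18),(0,0,255))
    for i in range(0,h,20): cv2.putText(c,str(y0+i),(0,int(i*s)+4),0,.35,(0,0,255))
    return c
a=crop(300,225,125,130,4); b=crop(100,225,60,130,4)
cv2.imwrite("pics/crop1.png",np.hstack([a,b]))
E
cat >h.py <<'E'
import numpy as np
from scipy.spatial.transform import Rotation as R
from station import env, set_gripper, viewer, workorder
def pix(name,uv,z,T=None):
    p=viewer.camera_params(name)
    P=p["pose"] if T is None else T
    uv=np.atleast_2d(np.array(uv,float))
    d=np.c_[(uv[:,0]-p["cx"])/p["fx"],-(uv[:,1]-p["cy"])/p["fy"],-np.ones(len(uv))]@P[:3,:3].T
    o=P[:3,3]; return o+d*((z-o[2])/d[:,2])[:,None]
def proj(name,X,T=None):
    p=viewer.camera_params(name)
    P=p["pose"] if T is None else T
    c=(np.atleast_2d(X)-P[:3,3])@P[:3,:3]
    return np.c_[p["cx"]+p["fx"]*c[:,0]/-c[:,2],p["cy"]-p["fy"]*c[:,1]/-c[:,2]]
def wristT(s):
    T=np.eye(4);T[:3,:3]=R.from_quat(s["orientation"]).as_matrix();T[:3,3]=s["tool_pos"]
    return T@viewer.camera_params("wrist")["tool_from_camera"]
def down(yaw):  # tool down, tool x axis at world heading yaw; jaw axis perpendicular
    return (R.from_euler('z',yaw)*R.from_euler('x',np.pi)).as_quat()
E
```

```text
(no output)
```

View pics/crop1.png

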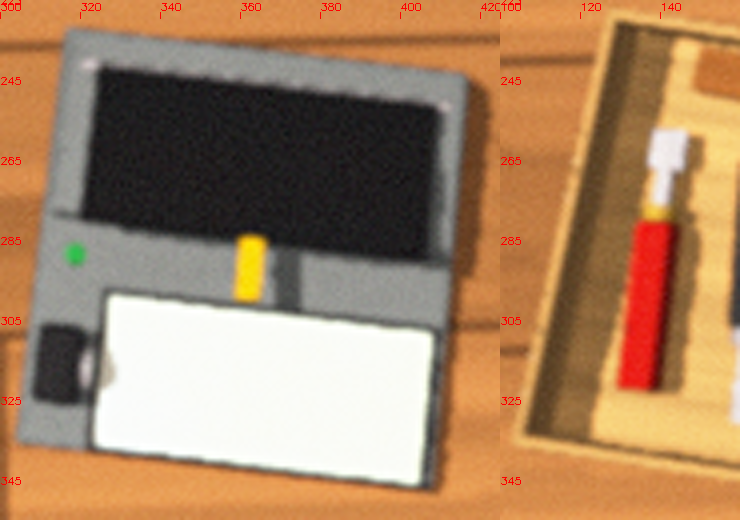

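```bash
python3 - <<'E'
from h import *
np.set_printoptions(precision=1,suppress=True)
c=lambda L,x0=0,u0=300:[((x-x0)/4+u0,y/4+225) for x,y in L]
t=pix("top",c([(107,291),(434,330),(420,486),(93,449)]),25)
print(t, [np.linalg.norm(t[i]-t[i-1]) for i in range(4)], t.mean(0))
ey=t[0]+t[3]-t[1]-t[2]; ex=t[0]+t[1]-t[2]-t[3]
print("headings", np.arctan2(ey[1],ey[0])-np.pi/2,np.arctan2(ex[1],ex[0]))
h=pix("top",c([(88,63),(447,106)]),62); print("hinge",h,h.mean(0))
for z in (60,80,100):print("tab",z,pix("top",c([(250,237),(248,298)]),z))
g=pix("top",c([(637,222),(677,224),(657,390),(618,388)],500,100),33);print(g,[np.linalg.norm(g[i]-g[i-1]) for i in range(4)])
print("tip",pix("top",c([(670,129)],500,100),20))
E
```

```text
[[ 460.1 -154.4   25. ]
 [ 430.8 -365.3   25. ]
 [ 332.1 -351.8   25. ]
 [ 359.7 -143.4   25. ]] [np.float64(101.07707338791985), np.float64(212.94123204290577), np.float64(99.64703807839071), np.float64(210.1984441136138)] [ 395.7 -253.7   25. ]
headings -0.13476804635254935 -0.12257819795076476
hinge [[ 603.8 -144.7   62. ]
 [ 571.6 -374.2   62. ]] [ 587.7 -259.5   62. ]
tab 60 [[ 490.3 -245.4   60. ]
 [ 451.8 -242.9   60. ]]
tab 80 [[ 488.5 -243.8   80. ]
 [ 450.6 -241.4   80. ]]
tab 100 [[ 486.8 -242.2  100. ]
 [ 449.4 -239.8  100. ]]
[[513.8 341.2  33. ]
 [512.  315.5  33. ]
 [406.3 324.3  33. ]
 [408.1 349.   33. ]] [np.float64(105.98178385026065), np.float64(25.80291474335336), np.float64(106.02623864377864), np.float64(24.833851886924386)]
tip [[575.8 326.6  20. ]]
```

```bash
python3 - <<'E'
from h import *
import cv2
for yaw in (-.135,np.pi-.135): print(yaw, env.ik([457,-242,250],down(yaw)), env.ik([621,-264,250],down(yaw)), env.ik([440,330,120],down(yaw)), env.ik([396,-254,100],down(yaw+np.pi/2)),env.ik([396,-254,100],down(yaw-np.pi/2)))
env.reach([457,-242,250],down(-.135))
s=env.read_state(); im=viewer.camera("wrist"); cv2.imwrite("pics/w1.png",im)
np.save("w1T.npy",wristT(s)); print(s["time_s"],s["tool_pos"])
for z in (80,90,100): print(proj("wrist",[457,-242,z],wristT(s)))
E
```

```text
-0.135 [-5.10013867e-01  3.38882037e-01  1.90786367e+00 -4.44089210e-16
  8.94846943e-01  1.19578246e+00] [-4.19609057e-01  5.52530944e-01  1.54843796e+00 -4.44089210e-16
  1.04062375e+00  1.28618727e+00] [ 6.21863057e-01  5.90620646e-01  1.89046553e+00 -4.44089210e-16
  6.60506480e-01  2.32765938e+00] [-5.95612895e-01  5.59161364e-01  2.06696268e+00 -4.44089210e-16
  5.15468607e-01 -4.60612895e-01] None
3.0065926535897933 [-0.51001387  0.33888204  1.90786367  0.          0.89484694 -1.94581019] [-0.41960906  0.55253094  1.54843796  0.          1.04062375 -1.85540538] [ 0.62186306  0.59062065  1.89046553  0.          0.66050648 -0.81393327] None [-5.95612895e-01  5.59161364e-01  2.06696268e+00 -4.44089210e-16
  5.15468607e-01 -4.60612895e-01]
1.575 [ 457.05607827 -242.6373864   250.17129287]
[[316.21304295 246.09309835]]
[[316.19179284 250.4408237 ]]
[[316.16890639 255.12334152]]
```

View pics/w1.png

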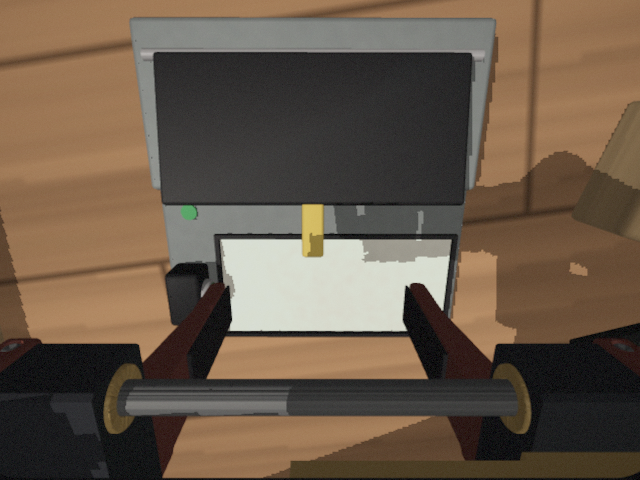

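```bash
python3 - <<'E'
from h import *
from scipy.optimize import least_squares
np.set_printoptions(precision=3,suppress=True)
T=np.load("w1T.npy")
uv=np.array([(154,53),(472,53),(163,204),(465,204),(302,256.5),(323,256.5)])
tk=np.array([[460.1,-154.4,25],[430.8,-365.3,25],[332.1,-351.8,25],[359.7,-143.4,25]])
def model(p):
    hx,hy,yaw,a,o=p
    L=[]
    for r,y,t in [(0,110,o),(0,-110,o),(105,110,o),(105,-110,o),(143,8,5),(143,-8,5)]:
        x=-r*np.cos(a)+t*np.sin(a); z=r*np.sin(a)+t*np.cos(a)
        L.append([hx+x*np.cos(yaw)-y*np.sin(yaw),hy+x*np.sin(yaw)+y*np.cos(yaw),58+z])
    return np.array(L)
f=lambda p:np.r_[(proj("wrist",model(p),T)-uv).ravel(),(p[4]-4)/2]
for m in (0,1):
    r=least_squares(f,[587,-260,-.135,.25,4]); print(r.x,r.fun)
    break
c=pix("wrist",[(216,236),(457,236),(217,333),(442,335)],27,T); print(c)
E
```

```text
[ 590.399 -258.094   -0.136    0.183    1.281] [ 0.142 -0.924 -0.041 -0.81  -0.548  0.599 -1.025  0.669  0.319  0.377
  1.154  0.381 -1.359]
[[ 461.313 -151.301   27.   ]
 [ 431.85  -366.62    27.   ]
 [ 363.232 -130.116   27.   ]
 [ 330.805 -350.272   27.   ]]
```

```bash
python3 - <<'E'
from h import *
import cv2
H=np.array([589,-258.7,58.]);yaw=-.136;q=down(yaw)
def P(a,up=0,r=132): return H+[-r*np.cos(a)*np.cos(yaw),-r*np.cos(a)*np.sin(yaw),r*np.sin(a)+61+up]
env.move_l(P(.2,2),q,rate=120)
set_gripper(10); s=env.read_state();print(s["width"],s["force"],s["time_s"])
for a in np.linspace(.2,1.84,10)[1:]:
    env.move_l(P(a),q,rate=90)
    s=env.read_state();print(round(a,2),s["force"].round(1),(s["tool_pos"]-P(a)).round(1),round(s["width"],1))
set_gripper(60); env.move_l(P(1.84,60),q,rate=150)
s=env.read_state(); print(s["time_s"])
cv2.imwrite("pics/w2.png",viewer.camera("wrist")); np.save("w2T.npy",wristT(s))
cv2.imwrite("pics/s2.png",cv2.resize(viewer.camera("scene")[120:300,220:400],None,fx=3,fy=3,interpolation=cv2.INTER_CUBIC))
E
```

```text
15.70989958463547 [2.88206293 7.21953492 0.86712447] 3.7333
0.38 [-0.8  6.4  0.6] [-0.6  1.2 -0. ] 16.2
0.56 [-1.2  6.1  2.6] [-0.6  1.1  0.2] 15.6
0.75 [-2.   8.7  4. ] [-0.3  1.1  0.4] 15.8
0.93 [-1.3  7.3  2.3] [-0.1  1.   0.5] 15.9
1.11 [-1.4  6.8  4.8] [0.1 1.  0.6] 16.0
1.29 [0.2 6.5 3.7] [0.4 1.  0.8] 15.5
1.48 [-0.   6.9  4.7] [0.9 0.9 1.3] 15.1
1.66 [3.6 6.8 4.2] [1.8 0.8 1.7] 11.9
1.84 [2.5 0.1 2.2] [ 0.9 -0.3  0.9] 10.1
8.9167
```

View pics/s2.png

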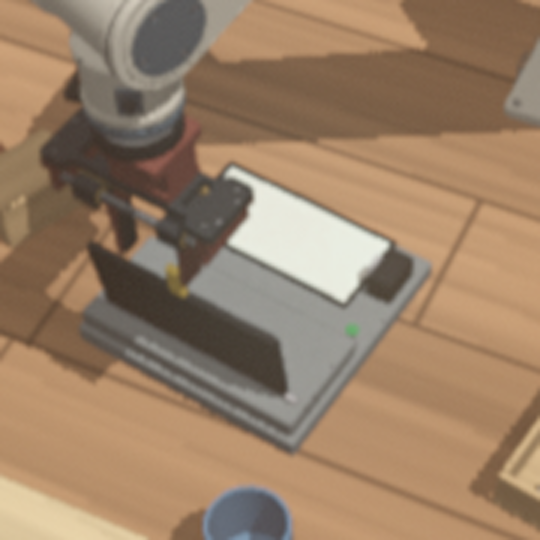

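The tab slipped out of the fingers near the end (width fell to 10). The scene crop shows the screen roughly upright: free-edge corners at crop (93,245) and (275,338), hinge end at (290,395). I'll solve for its angle.

```bash
python3 - <<'E'
from h import *
import cv2
np.set_printoptions(precision=1,suppress=True)
T=np.load("w2T.npy")
yaw=-.136
def pt(a,r,y,t=0):
    x=-r*np.cos(a)+t*np.sin(a); z=r*np.sin(a)+t*np.cos(a)
    return [589+x*np.cos(yaw)-y*np.sin(yaw),-258.7+x*np.sin(yaw)+y*np.cos(yaw),58+z]
for a in (1.3,1.4,1.5,1.6,1.7,1.8,1.9):
    X=[pt(a,0,110),pt(a,105,110,-5),pt(a,105,-110,-5),pt(a,143,0)]
    print(a,((proj("scene",X)-[220,120])*3).round(0).tolist(),proj("wrist",X[1:],T).round(0).tolist())
im=viewer.camera("top")[220:360,290:430]
w=cv2.imread("pics/w2.png")
cv2.imwrite("pics/c2.png",np.hstack([w,]))
E
```

```text
1.3 [[288.0, 394.0], [304.0, 310.0], [117.0, 213.0], [209.0, 231.0]] [[171.0, 341.0], [464.0, 341.0], [317.0, 381.0]]
1.4 [[288.0, 394.0], [298.0, 315.0], [110.0, 218.0], [200.0, 239.0]] [[168.0, 331.0], [467.0, 331.0], [317.0, 366.0]]
1.5 [[288.0, 394.0], [292.0, 322.0], [103.0, 224.0], [191.0, 247.0]] [[165.0, 320.0], [470.0, 320.0], [317.0, 348.0]]
1.6 [[288.0, 394.0], [286.0, 329.0], [97.0, 230.0], [182.0, 257.0]] [[162.0, 307.0], [472.0, 307.0], [317.0, 328.0]]
1.7 [[288.0, 394.0], [280.0, 337.0], [90.0, 238.0], [173.0, 268.0]] [[161.0, 294.0], [474.0, 293.0], [317.0, 306.0]]
1.8 [[288.0, 394.0], [273.0, 346.0], [84.0, 246.0], [164.0, 280.0]] [[159.0, 279.0], [475.0, 279.0], [317.0, 283.0]]
1.9 [[288.0, 394.0], [267.0, 355.0], [77.0, 254.0], [155.0, 293.0]] [[159.0, 264.0], [476.0, 264.0], [317.0, 258.0]]
```

View pics/w2.png

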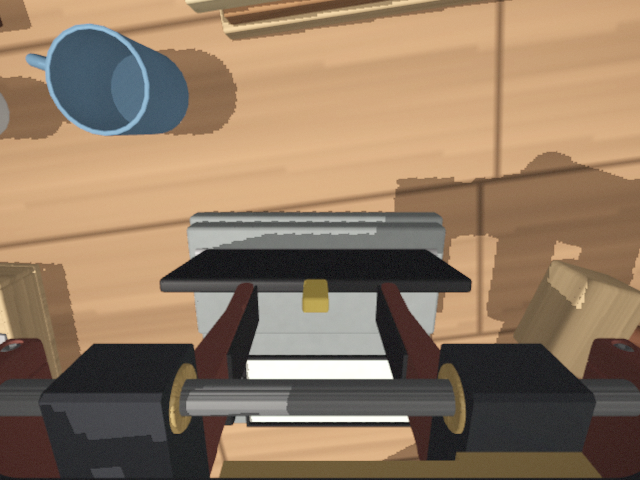

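Tab/edge rows (front edge at row ~291, tab end ~295–308) and the scene corners both give about 1.71 rad. That's in the band but near its lower edge, so I'll nudge it with closed fingers from the front.

```bash
python3 - <<'E'
from h import *
import cv2
yaw=-.136;q=down(yaw)
def Q(x,z): return [589+x*np.cos(yaw),-258.7+x*np.sin(yaw),z]
env.move_l(Q(-45,300),q,rate=150); set_gripper(0)
env.move_l(Q(-45,258),q,rate=120)
env.move_l(Q(0,258),q,rate=100)
for x in (4,8,12,15):
    env.move_l(Q(x,258),q,rate=60); s=env.read_state(); print(x,s["force"].round(1),s["tool_pos"].round(1))
env.move_l(Q(-20,258),q,rate=100)
env.move_l(Q(35,306.5),q,rate=150)if 0 else env.move_l(Q(-20,306),q,rate=150)
env.move_l(Q(35,306),q,rate=150)
s=env.read_state(); print(s["time_s"])
cv2.imwrite("pics/w3.png",viewer.camera("wrist")); T=wristT(s); np.save("w3T.npy",T)
def pt(a,r,y,t=0):
    x=-r*np.cos(a)+t*np.sin(a); z=r*np.sin(a)+t*np.cos(a)
    return Q(0,0)[:2]+np.array([x*np.cos(yaw)-y*np.sin(yaw),x*np.sin(yaw)+y*np.cos(yaw)]),58+z
for a in (1.7,1.8,1.9,2.0):
    X=[np.r_[pt(a,105,110,-5)],]
    X=[np.r_[pt(a,105,110,-5)[0],pt(a,105,110,-5)[1]],np.r_[pt(a,143,0,-5)[0],pt(a,143,0,-5)[1]]]
    print(a,proj("wrist",X,T).round(0).tolist())
E
```

```text
4 [-1.1 -0.   0.2] [ 592.6 -259.1  257.9]
8 [-1.1  0.8 -0.8] [ 596.8 -259.7  257.8]
12 [-1.7 -0.2 -0.9] [ 601.2 -260.4  258. ]
15 [-1.1  0.4 -0.5] [ 604.2 -260.8  258.1]
14.325
1.7 [[160.0, 293.0], [318.0, 314.0]]
1.8 [[159.0, 279.0], [318.0, 291.0]]
1.9 [[158.0, 264.0], [318.0, 266.0]]
2.0 [[158.0, 248.0], [318.0, 242.0]]
```

View pics/w3.png

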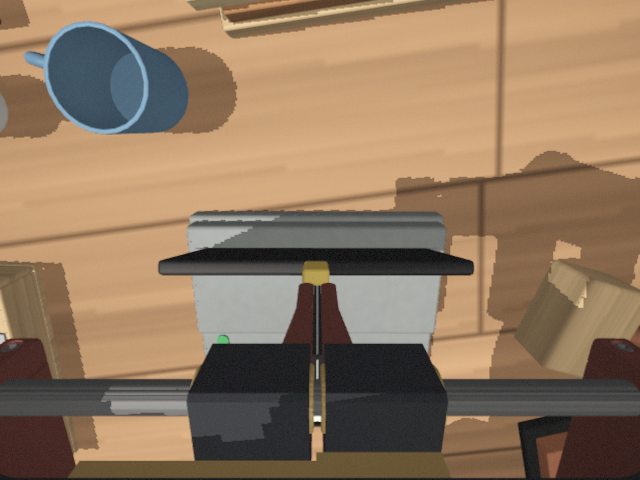

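The front edge is now at row ~273, so the screen is at about 1.83 rad. Next is a close look at the gouge.

```bash
python3 - <<'E'
from h import *
import cv2
yaw=-.136;q=down(yaw)
env.move_l([589-60*np.cos(yaw),-258.7-60*np.sin(yaw),306],q,rate=200)
env.reach([470,331,255],down(-.0775)); set_gripper(88)
s=env.read_state(); cv2.imwrite("pics/w4.png",viewer.camera("wrist")); T=wristT(s); np.save("w4T.npy",T)
print(s["time_s"],s["qpos"])
print(proj("wrist",[[514.9,328.6,33],[484.5,331,33],[575.8,326.6,20]],T))
E
```

```text
18.4833 [ 5.92859176e-01  4.10046260e-01  1.77889387e+00 -5.36482437e-06
  9.52608911e-01  2.24116077e+00]
[[315.82490724 176.67922315]
 [315.83905799 211.67166767]
 [312.48996193 101.16044298]]
```

View pics/w4.png

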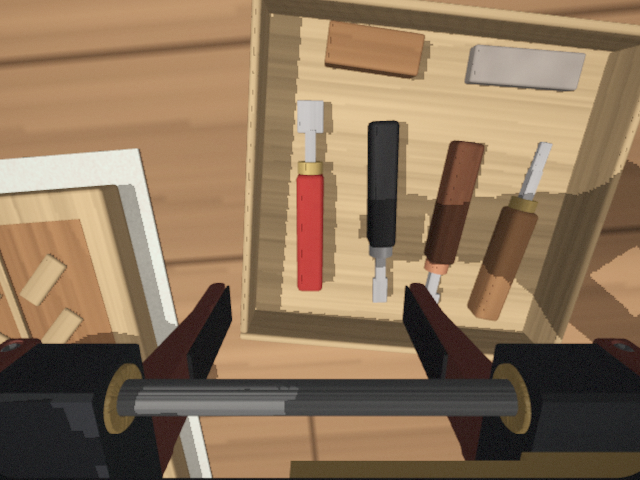

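The red handle spans rows 175–291 and columns 297–323, with the tip at (311,100). It is aligned with the tool and about 6 px left of the prediction.

```bash
python3 - <<'E'
from h import *
import cv2
np.set_printoptions(precision=2,suppress=True)
T=np.load("w4T.npy")
g=pix("wrist",[(310.3,175.5),(310,288)],32,T); d=g[0]-g[1]; L=np.linalg.norm(d); head=np.arctan2(d[1],d[0]); u=d/L
tip=pix("wrist",[(311,100)],20,T)[0]
o1=g[0]-30*u; o2=tip-90*u; print(L,head,g,o1,o2,tip)
o=np.array([(o1[0]+o2[0])/2,o1[1]]); print(o)
assert 100<L<116 and abs(o1[0]-o2[0])<10
q=down(head)
set_gripper(46)
env.reach([*o,180],q)
print("stop",env.move_l([*o,93],q,rate=90,f_stop=12))
set_gripper(20); s=env.read_state(); print(s["width"],s["force"],s["tool_pos"])
env.move_l([*o,260],q,rate=120); env.hold(.2)
s=env.read_state(); print(s["width"],s["force"],s["tool_pos"],s["time_s"],s["qpos"])
cv2.imwrite("pics/w5.png",viewer.camera("wrist")); np.save("w5T.npy",wristT(s)); np.save("head.npy",head)
E
```

```text
105.348205411978 -0.08664618164348456 [[516.14 333.24  32.  ]
 [411.18 342.36  32.  ]] [486.25 335.84  32.  ] [487.13 335.55  20.  ] [576.8  327.77  20.  ]
[486.69 335.84]
stop False
23.70628001914168 [-0.62 -0.52  3.65] [486.85 335.95  93.37]
23.980185095225956 [ 0.28  0.   -1.27] [486.54 335.75 259.42] 23.075 [ 0.58  0.43  1.74 -0.    0.98  2.24]
```

View pics/w5.png

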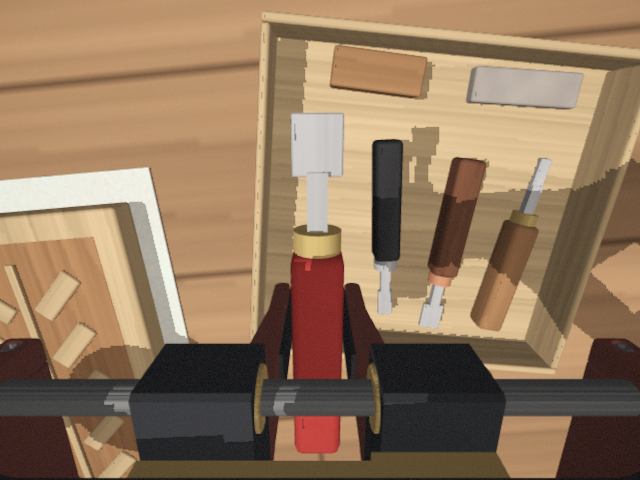

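```bash
python3 - <<'E'
from h import *
import cv2
np.set_printoptions(precision=2,suppress=True)
head=float(np.load("head.npy")); T5=np.load("w5T.npy"); s=env.read_state()
B=R.from_quat(s["orientation"]).as_matrix()
print("expect tip,ferrule", proj("wrist",[s["tool_pos"]+B@[90,0,70],s["tool_pos"]+B@[40,0,62]],T5))
yaw=-.136; ey=np.array([-np.sin(yaw),np.cos(yaw)]); C=np.array([395.6,-252.8])
p=C-5*ey; q=down(yaw+np.pi/2)
env.reach([*p,260],q)
print(env.move_l([*p,119],q,rate=110)); env.hold(.3)
s=env.read_state(); print(s["tool_pos"],s["force"],s["width"],s["time_s"],s["qpos"])
cv2.imwrite("pics/w6.png",viewer.camera("wrist")); np.save("w6T.npy",wristT(s))
print(proj("wrist",[[*(C+105*ey),25],[*(C+105*ey+48*np.array([ey[1],-ey[0]])),25],[*(C+105*ey-48*np.array([ey[1],-ey[0]])),25],[*(C+85*ey),46]],wristT(s)))
E
```

```text
expect tip,ferrule [[317.1  112.74]
 [317.17 236.71]]
False
[ 395.04 -257.84  119.3 ] [-0.8   0.11 -0.96] 23.974814564209417 27.1667 [-0.6   0.52  2.06 -0.    0.56 -0.47]
[[317.48  69.4 ]
 [423.29  69.33]
 [211.67  69.48]
 [317.58 114.47]]
```

View pics/w6.png

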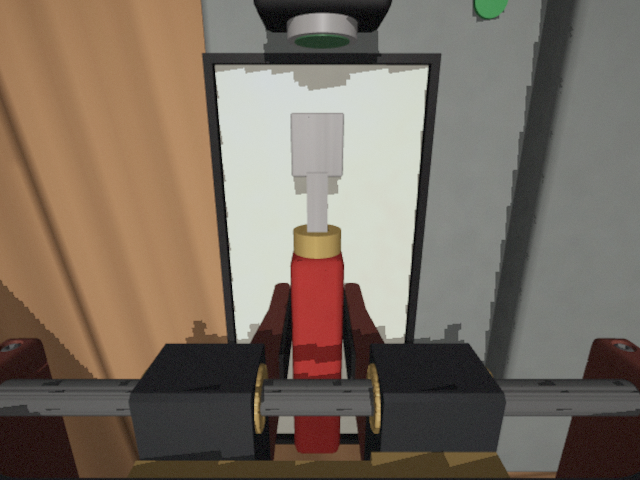

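The gouge is level (the tip is at the expected pixel), blade toward the lens. The tray's end corners at (215,66) and (428,66) are within 2 mm of the plan, so I'll lower it and release.

```bash
python3 - <<'E'
from h import *
import cv2
s=env.read_state(); p=s["tool_pos"]; q=s["orientation"]
yaw=-.136; q=down(yaw+np.pi/2); p=np.array([395.6+.68+1.5-1.36,-252.8-4.95-.2])
env.hold(.2)
env.move_l([*p,114],q,rate=40)
print("touch",env.move_l([*p,109],q,rate=10,f_stop=4)); s=env.read_state(); print(s["tool_pos"],s["force"])
set_gripper(44); env.hold(.2)
env.move_l([*p,200],q,rate=100)
ex=np.array([np.cos(yaw),np.sin(yaw)]); 
env.move_l([*p,255],q,rate=150); env.hold(.3)
s=env.read_state(); cv2.imwrite("pics/w7.png",viewer.camera("wrist")); np.save("w7T.npy",wristT(s)); print(s["time_s"],s["force"])
t=viewer.camera("top")[220:360,100:430]; cv2.imwrite("pics/t7.png",cv2.resize(t,None,fx=2.4,fy=2.4,interpolation=cv2.INTER_CUBIC))
E
```

```text
touch True
[ 396.48365865 -258.01885272  111.31120006] [-0.73609228 -0.71287562  5.73059165]
30.6583 [ 0.10701588 -0.39176149  0.06460902]
```

View pics/w7.png

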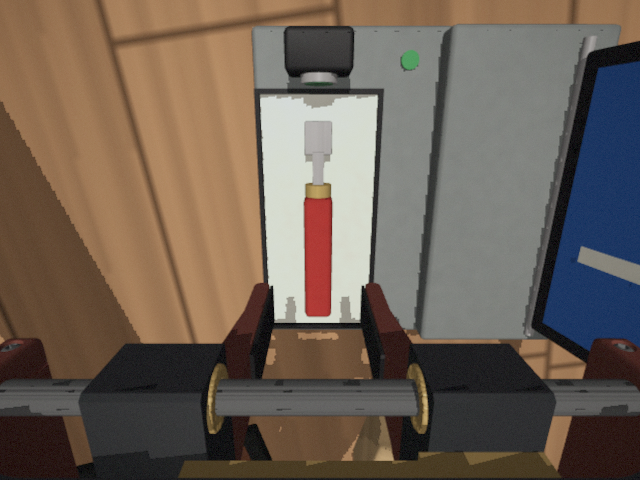

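View pics/t7.png

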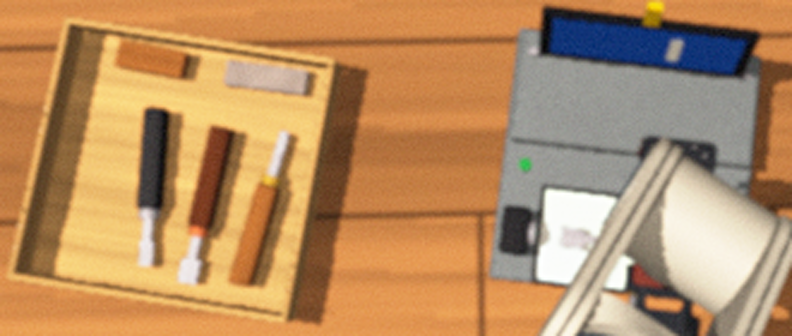

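The gouge lies centred inside the lip, from row 121 to 317 with the lip at rows 95–325. The other three gouges are in the crate, and the screen's free corners are at top-crop (545,10) and (757,35). I'll check the angle from those, then hand in.

```bash
python3 - <<'E'
from h import *
yaw=-.136
def pt(a,r,y,t): 
    x=-r*np.cos(a)+t*np.sin(a); z=r*np.sin(a)+t*np.cos(a)
    return [589+x*np.cos(yaw)-y*np.sin(yaw),-258.7+x*np.sin(yaw)+y*np.cos(yaw),58+z]
obs=np.array([[545,10],[757,35]])/2.4+[100,220]; best=[]
for a in np.arange(1.6,2.1,.05):
    d=[(proj("top",[pt(a,105,110,t),pt(a,105,-110,t)])-obs)[:,1].mean() for t in(-5,5)]; best.append((round(a,2),np.round(d,1)))
print(*best,sep="\n")
ok=[b for b in best if abs(b[1].mean())<1.5 or b[1].min()*b[1].max()<0]; print(ok)
if ok and all(1.65<b[0]<2.02 for b in ok): workorder.sign_off(); print("signed", env.read_state()["time_s"])
E
```

```text
(np.float64(1.6), array([10.3,  6.2]))
(np.float64(1.65), array([8.1, 4.1]))
(np.float64(1.7), array([6., 2.]))
(np.float64(1.75), array([3.9, 0. ]))
(np.float64(1.8), array([ 1.8, -2. ]))
(np.float64(1.85), array([-0.2, -3.9]))
(np.float64(1.9), array([-2.1, -5.7]))
(np.float64(1.95), array([-4.1, -7.5]))
(np.float64(2.0), array([-5.9, -9.2]))
(np.float64(2.05), array([ -7.7, -10.9]))
[(np.float64(1.8), array([ 1.8, -2. ]))]
the job is handed in; nothing more can be done
the job is handed in; nothing more can be done
```

I raised the screen, laid the red gouge in the tray with its blade toward the lens, and handed the job in. The hand-in gave no verdict. The last time I read was 30.7 s of the 69 s allowed.

- **Screen:** the tab slipped out of the fingers near the end of the lift, leaving the screen at about 1.71 rad. I nudged it further back from the front with the fingers closed. My last checks put it at about 1.83 rad from the wrist camera and 1.75–1.85 rad from the top camera; the allowed band is 1.65–2.02.
- **Gouge:** the fingers gripped it by the handle and lifted it level, about 170 mm above the bench. I lowered it until it touched at about 5 N, then let go. The last wrist picture shows it straight, centred and wholly inside the black lip, with the gripper clear above it.
- **Everything else:** the other three gouges were in the crate in the last top picture. The arm never came near the mallet, glue bottle or mug, but I did not measure them again at the end.

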